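Dispense two sample tubes into the collecting tray

ROBOT

A 7-joint arm with a two-finger parallel gripper is mounted at the origin on a cart in front of the work surface, level with it; the furniture and walls round the work are solid. World frame = base frame: x ahead of the robot, y to its left, z up, the work surface at z = 0. Lengths are in m, angles in rad, forces in N, time in s.
With the tool pointing down it reaches from about 0.4 to 0.85 m from the base axis. Payload 4.5 kg.
Tool frame: the origin (TCP) lies on the centre line of the jaws, within the pads' length; the fingertips stand 8 mm ahead of it and the grasp point (between the pads) lies 11 mm behind it; z points along the fingers, x is the direction in which the jaws open and shut, and the axes are right-handed (so a half turn about z gives the same grasp; the last joint's range is limited). The gripper opens to 88 mm and grips with 3 to 60 N. Pads are 18 mm wide; open, the fingers measure 123 mm over their backs; the gripper's body (75 mm by 187 mm) begins 45 mm behind the grasp point.
Start: joints at [-1.279, 0.689, -0.195, 1.565, 0.157, 0.902, -0.215], TCP at [0.159, 0.604, 0.247] pointing down, gripper open.
Joint ranges: [-3.01, 3.01], [-0.46, 2.08], [-1.47, 1.51], [0.13, 2.56], [-1, 4.14], [0.04, 2.09], [-2.66, 2.66]. Speed limits (rad/s): [2.57, 2.57, 3.14, 3.14, 3.14, 3.14, 3.14].

INTERFACE

Orientations are given as a unit quaternion [x, y, z, w].
In Python, from plant import r gives the robot as it stands.
- The arm moves only by the shell command python3 -m pendant 'ROWS' [FORCE]. ROWS is JSON, a list of rows, each a list of 3 entries, a list of its own where there are three numbers: the turn, a rotation vector about the tool's x, y, z in rad, then the shift along the tool's x, y, z in m, then the opening, from 0 (shut) to 1 (fully open). In form: [[[wx, wy, wz], [tx, ty, tz], claw], ...]. A call has 1 to 10 rows; each row is the pose to reach, as a shift and turn from the pose commanded when the call began, along the tool's axes at that moment; what a row does not reach only later rows make up. A row lasts 1/10 s, in which the tool goes at most 50 mm and 8.59 degrees, less where a joint would pass 70% of its speed; a pose out of reach is approached as far as the arm can. A call with a gripper value outside its range is refused whole. The fingers move at their own pace and stop on an object; FORCE is the grip in N (left out, the last holds). Time passes only in rows, so rows that repeat a pose let the fingers close. It gives the time, the measured TCP pose, the force and the opening at its end, in the units of the state.
- r.get_state(): the state, without advancing time (a new reading comes with each control period).
- r.snapshot(name): name is "scene" or "side" or "wrist"; returns a dict with "image" (420x560x3 uint8, red, green, blue), "mtx" (3x3 intrinsics, pixels), "dist" ([k1, k2, p1, p2, k3] as OpenCV has them; the pictures are not rectified), "R" (3x3) and "t" (3): a world point X has camera coordinates R X + t; the wrist camera has in their place "T_tool_cam" (4x4, takes a point from camera to tool coordinates, whose origin is the TCP and whose axes are the tool frame's). Camera axes: x right, y down, z forward; pixel columns grow to the right and rows downward; lengths in m; the calibration is good to about 2 mm. A picture is of the moment at which its call begins: read the wrist's pose just before it. There is no depth.
- r.finish_job(): hands the job in, once; it reports no verdict.
The state is a dict: "clock": time; "q": joint angles; "qd": joint speeds; "joint_torque": joint torques, N m; "tool_pos": TCP position; "eef_rot": TCP orientation; "contact_force": force on the tool from outside, world axes, zero at the start; "moment": the same for the moment, N m; "opening": opening from 0.0 (shut) to 1.0 (fully open).
Only numpy, scipy, OpenCV 4.12 (cv2) and the standard library are available. Lean on these libraries where they do the work, as an engineer would, in place of code of your own. Each camera call takes 0.05 s, during which the arm holds its last target. There are 200 camera calls.

TASK

Draw two clean tubes from the tube dispenser. First lift the jar out of the way and stand it upright on the bench off to one side, and slide the collecting tray in under the dispenser's hood until it is fully home against its stop. Then twist the red spring-return knob clockwise to its stop and let it spring all the way back, one turn for each tube, so that exactly two tubes lie in the tray; do not touch the tubes and leave everything else on the bench where it stands.

Things in the scene. Friction and masses are not known exactly. Their poses are not given: they have to be found in the camera images.
- dispenser: White tube dispenser fixed to the bench, 186 (x) x 136 (y) x 103 mm high without its knob. Origin on the bench, on its middle plane; -x points to its open front, +x to its rear (x = -36 to +144 mm), +y left, z up. Five tubes queue on a slope; the foremost rolls out into the bay under the hood only with the knob at its stop (takes about 0.5 s), and the queue moves up when the knob is back home.
- bay_mouth (a point): Middle of the mouth of the tray's bay, on the bench (dispenser frame -36, 0, 0 mm). The bay lies between side plates with inner faces at y = +-62 mm, from x = -36 mm back; two flared lead-ins 30 mm high reach forward to x = -55 mm, y = +-71 mm.
- tray_stop (a point): Middle of the rubber stop bar at the back of the bay (dispenser frame 12.5, 0, 10 mm); the tray's rear wall touches it when the tray is home (tray origin then at dispenser x = -35.5 mm).
- outlet_edge (a point): Middle of the hood's lower front edge (dispenser frame -36, 0, 54 mm): the hood hangs over the bay from here backward.
- knob (a joint): Angle of the red T-knob, rad: 0 at home (bar along the dispenser's y), grows clockwise seen from above to its stop at 1.40; a spring drives it back (0.07 N m at home, 0.24 N m at the stop). The foremost tube is freed only near the stop, above about 1.2.
- knob_axis (a point): Point on the knob's upright axis at mid-height of its bar (dispenser frame 5, 0, 126 mm). The bar is 110 mm long, 16 mm thick and 26 mm high, from z = 113 to 139 mm, on top of the dispenser's head (z = 103 mm); hub 32 mm across.
- knob_wing (a point): Point inside the wing of the bar with the white line, 45 mm from the axis, at mid-height; at home it lies to the dispenser's +y and moves toward its +x as the knob turns.
- tray: Loose grey open collecting tray, 0.2 kg, 96 mm (x) x 114 mm (y) x 42 mm high, walls 3 mm, floor sloping down to its front. Origin at the centre of its underside; its rear (+x) goes first into the dispenser, its black handle sticks out at the front (-x).
- tray_handle (a point): Centre of the grip on the tray's handle, tray frame -72, 0, 32 mm: a level black bar 16 mm thick (y) and 20 mm high (z 22 to 42 mm), reaching forward from the front wall (x = -48 mm) to x = -97 mm.
- jar: Loose white plastic jar with a screw cap, 46 mm across and 84 mm high, cap 40 mm across and 19 mm high; origin at the centre of its underside. It stands in front of the dispenser's bay, in the tray's way.
- tube_1: Sample tube with violet cap, 20 mm across and 100 mm long, the foremost in the magazine at the start; origin at its centre, its length along its own y.
- tube_2: Sample tube with violet cap, 20 mm across and 100 mm long, number 2 from the front in the magazine at the start; origin at its centre, its length along its own y.
- tube_3: Sample tube with violet cap, 20 mm across and 100 mm long, number 3 from the front in the magazine at the start; origin at its centre, its length along its own y.
- tube_4: Sample tube with violet cap, 20 mm across and 100 mm long, number 4 from the front in the magazine at the start; origin at its centre, its length along its own y.
- tube_5: Sample tube with violet cap, 20 mm across and 100 mm long, number 5 from the front in the magazine at the start; origin at its centre, its length along its own y.
- bottle: Bystander: white 1 litre bottle, 80 mm across, 214 mm high, black cap, loose, to the left of the dispenser; origin under its centre.
- film_roll: Bystander: white roll of sealing film standing on end, 54 mm across, 50 mm high, loose, to the right of the dispenser; origin under its centre.
- cylinder: Bystander: 100 ml measuring cylinder on a blue foot, 68 mm across the foot, 209 mm high, loose, to the right of the dispenser; origin under its centre.
- sample_box: Bystander: translucent box with lid, 88 x 88 x 82 mm, loose, to the left of the dispenser; origin under its centre.
Not all that is in view belongs to the job. What is shaped like the jar but black is not meant.

How it is judged:
By the outcome, as a careful person would: the job done as asked, in the order asked, and still so for the second after the job is handed in, with the robot touching nothing.
It also fails if it takes over 72 s, if anything falls off the work surface, if the arm or the gripper's body presses on something with over 40 N, if the wrist force passes 120 N, or if a joint passes its speed limit or range.

## Working session

There is one attempt and no reset: what is moved stays moved. The work goes in short steps, Python scripts to look and compute and a shell command to move; the robot and the scene stay as the last step left them, time stands still between calls to the robot, and variables do not carry over. Pictures are saved under pics/ and viewed, about 8 in all and at most 12, crops included, and the job is handed in when it is done.

```bash
ls; mkdir -p pics
python3 - <<'E'
from plant import r
import cv2,numpy as np
s=r.get_state(); print({k:np.round(v,3).tolist() for k,v in s.items()})
for n in("scene","side","wrist"):
    d=r.snapshot(n); cv2.imwrite(f"pics/{n}0.png",d["image"][:,:,::-1]); print(n,{k:np.round(v,4).tolist() for k,v in d.items() if k!="image"})
E
```

```text
pics
{'clock': 0.0, 'q': [-1.279, 0.69, -0.195, 1.566, 0.157, 0.902, -0.215], 'qd': [0.003, 0.001, 0.0, 0.001, -0.001, -0.0, -0.0], 'joint_torque': [-0.001, -52.756, -1.268, -15.343, -0.053, 0.007, 0.0], 'tool_pos': [0.159, 0.604, 0.246], 'eef_rot': [0.792, 0.61, -0.001, 0.001], 'contact_force': [0.776, -0.109, -0.003], 'moment': [0.054, 0.033, -0.026], 'opening': 1.0}
scene {'mtx': [[383.8648, 0.0, 277.5445], [0.0, 383.8648, 206.4707], [0.0, 0.0, 1.0]], 'dist': [-0.0595, 0.0, 0.0, 0.0, 0.0], 'R': [[0.7281, -0.6855, -0.0001], [-0.3933, -0.4176, -0.8191], [0.5614, 0.5965, -0.5736]], 't': [-0.3953, 0.3188, 0.6313]}
side {'mtx': [[534.9735, 0.0, 281.1851], [0.0, 534.9735, 216.5746], [0.0, 0.0, 1.0]], 'dist': [-0.1152, 0.0, 0.0, 0.0, 0.0], 'R': [[-0.9769, -0.2126, -0.0199], [-0.1003, 0.5395, -0.836], [0.1885, -0.8147, -0.5484]], 't': [0.5539, 0.0995, 1.6436]}
wrist {'mtx': [[338.6043, 0.0, 281.7008], [0.0, 338.6043, 212.7387], [0.0, 0.0, 1.0]], 'dist': [0.0033, 0.0, 0.0, 0.0, 0.0], 'T_tool_cam': [[1.0, -0.0004, 0.0003, -0.001], [0.0003, 0.9498, 0.313, -0.0819], [-0.0004, -0.313, 0.9498, -0.1373], [0.0, 0.0, 0.0, 1.0]]}
```

View pics/scene0.png

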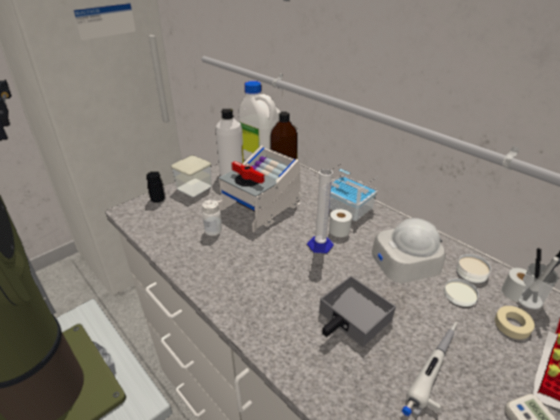

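View pics/side0.png

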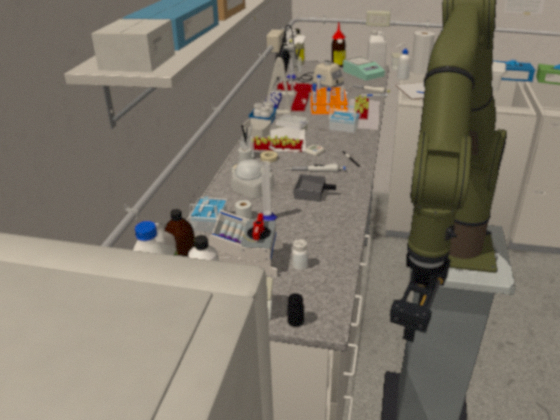

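Scene view: the white jar is at (212,218), in front of the dispenser (260,185) with its red knob at (247,172). The tray is at (357,310) with its handle at (335,325). Things that could be taken for the jar are the black jar (155,187), the film roll (340,222) and the bottle (229,145). By the description I choose the white one at (212,218), which the side view shows at (300,255). I'll check that in one close crop.

```bash
cat > h.py <<'E'
import numpy as np, cv2
from plant import r
from scipy.spatial.transform import Rotation as Ro
def cam(n):
    s=r.get_state(); d=r.snapshot(n)
    if n=="wrist":
        T=np.eye(4); T[:3,:3]=Ro.from_quat(s["eef_rot"]).as_matrix(); T[:3,3]=s["tool_pos"]
        W=np.linalg.inv(T@np.array(d["T_tool_cam"])); d["R"],d["t"]=W[:3,:3],W[:3,3]
    for k in("mtx","dist","R","t"): d[k]=np.array(d[k],float)
    return d
def rays(d,px):
    u=cv2.undistortPoints(np.array(px,float).reshape(-1,1,2),d["mtx"],d["dist"])[:,0]
    v=np.c_[u,np.ones(len(u))]@d["R"]; return -d["R"].T@d["t"],v/np.linalg.norm(v,axis=1)[:,None]
def onz(d,px,z):
    o,v=rays(d,px); return o+v*((z-o[2])/v[:,2])[:,None]
def tri(d1,p1,d2,p2):
    o1,v1=rays(d1,[p1]);o2,v2=rays(d2,[p2]);v1,v2=v1[0],v2[0]
    a=np.linalg.lstsq(np.c_[v1,-v2],o2-o1,rcond=None)[0]
    A,B=o1+a[0]*v1,o2+a[1]*v2; return (A+B)/2,np.linalg.norm(A-B)
def proj(d,X):
    return cv2.projectPoints(np.array(X,float).reshape(-1,3),cv2.Rodrigues(d["R"])[0],d["t"],d["mtx"],d["dist"])[0][:,0]
E
python3 - <<'E'
from h import *
a=cam("scene");b=cam("side")
A=cv2.resize(a["image"][135:350,140:400],None,fx=2.6,fy=2.6,interpolation=2)[:,:,::-1]
cv2.imwrite("pics/c1.png",A)
for d in(a,b):
    h=cv2.cvtColor(d["image"],cv2.COLOR_RGB2HSV); m=((h[...,0]<6)|(h[...,0]>174))&(h[...,1]>170)&(h[...,2]>80)
    n,l,st,c=cv2.connectedComponentsWithStats(m.astype(np.uint8)); print([(st[i].tolist(),c[i].round(1).tolist()) for i in range(1,n) if st[i,4]>25])
print(tri(a,(212,218),b,(300,255)), tri(a,(247,172),b,(259,225)))
print("tray",onz(a,[(357,310),(335,325)],.03))
E
```

```text
[([232, 163, 32, 20, 303], [248.3, 172.9]), ([548, 351, 12, 14, 57], [552.8, 360.4]), ([539, 366, 21, 34, 394], [550.7, 385.3])]
[([333, 27, 11, 13, 74], [337.9, 34.7]), ([292, 84, 19, 26, 318], [300.6, 95.6]), ([361, 109, 6, 9, 38], [364.0, 114.0]), ([274, 141, 28, 8, 90], [289.8, 145.8]), ([254, 142, 16, 8, 76], [262.2, 145.9]), ([252, 214, 12, 26, 165], [257.7, 227.2])]
(array([0.47319984, 0.17099836, 0.03809734]), np.float64(0.0021297159009558385)) (array([0.59327986, 0.16857116, 0.1273569 ]), np.float64(0.00026824627237120576))
tray [[ 0.51058763 -0.2609514   0.03      ]
 [ 0.45181452 -0.25428275  0.03      ]]
```

View pics/c1.png

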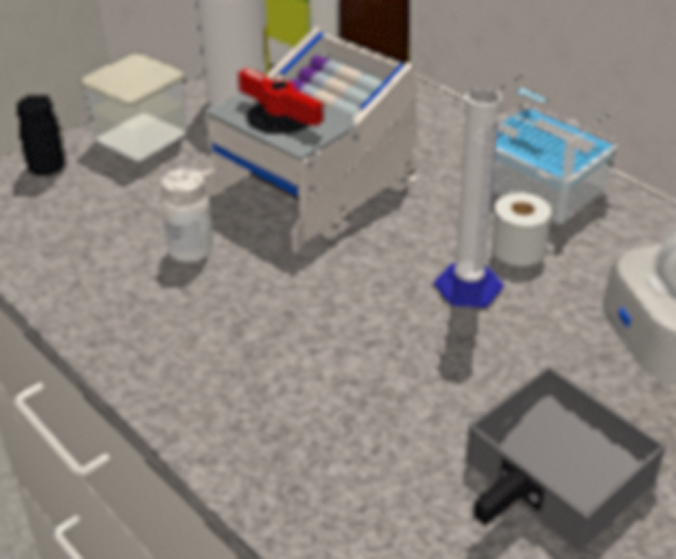

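The crop confirms the white jar with its white cap at crop (187,215), full image (212,218), at about (0.47,0.17). That is directly in front of the bay. The tray is at about (0.51,-0.26). I'll move to look from the wrist camera.

```bash
python3 -m pendant '[[[0,0,0],[-0.04,0.043,-0.006],1],[[0,0,0],[-0.08,0.085,-0.012],1],[[0,0,0],[-0.11,0.117,-0.018],1],[[0,0,0],[-0.14,0.149,-0.022],1],[[0,0,0],[-0.175,0.186,-0.027],1],[[0,0,0],[-0.175,0.186,-0.027],1],[[0,0,0],[-0.175,0.186,-0.027],1]]'
python3 -m pendant '[[[0,0,-0.05],[-0.03,0.032,-0.006],1],[[0,0,-0.1],[-0.06,0.064,-0.012],1],[[0,0,-0.15],[-0.09,0.096,-0.018],1],[[0,0,-0.2],[-0.12,0.128,-0.022],1],[[0,0,-0.258],[-0.15,0.16,-0.027],1],[[0,0,-0.258],[-0.175,0.186,-0.027],1],[[0,0,-0.258],[-0.175,0.186,-0.027],1],[[0,0,-0.258],[-0.175,0.186,-0.027],1],[[0,0,-0.258],[-0.175,0.186,-0.027],1]]'
python3 - <<'E'
from h import *
a=cam("wrist"); cv2.imwrite("pics/w1.png",a["image"][:,:,::-1]); np.savez("w1.npz",**a)
s=r.get_state();print(s["tool_pos"],s["eef_rot"],s["q"])
E
```

```text
clock: 0.95
tool_pos: [0.2959, 0.3864, 0.274]
eef_rot: [0.793, 0.609, 0.0, 0.0]
contact_force: [-0.5, 0.3, -0.2]
opening: 1.003
clock: 1.85
tool_pos: [0.4291, 0.1737, 0.3007]
eef_rot: [0.706, 0.709, 0.0, -0.001]
contact_force: [-0.1, 0.1, -0.1]
opening: 0.999
[0.42897394 0.17358086 0.30066444] [ 7.05487191e-01  7.08722344e-01  3.22088463e-04 -5.98477690e-04] [-0.26114342  0.41308709 -0.32231914  1.95781178  0.17683598  0.79728398
  0.89322797]
```

View pics/w1.png

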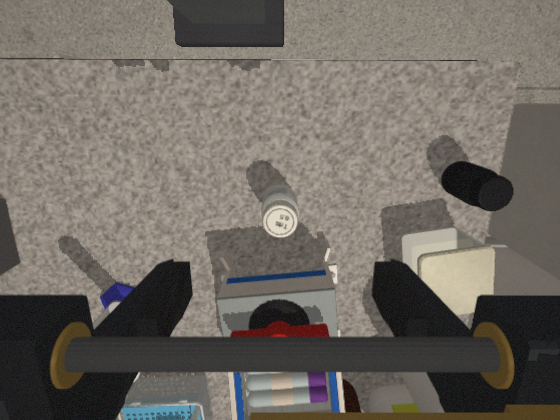

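The wrist view shows the jar cap at (280,221) and the dispenser behind it, slightly turned: its blue stripe runs (228,281)–(327,273). The red bar is hidden partly by the gripper near (281,332), and the lead-in tips are at about (222,262) and (330,250).

Run:
```python
from h import *
a=dict(np.load("w1.npz")); b=cam("scene")
print("cap", tri(a,(280,221),b,(211.2,203.5)), onz(a,[(280,221)],.084))
h=cv2.cvtColor(a["image"],cv2.COLOR_RGB2HSV)
m=((h[...,0]>105)&(h[...,0]<125)&(h[...,1]>120)); m[:265]=0;m[295:]=0;m[:,:222]=0;m[:,338:]=0
ys,xs=np.nonzero(m); print(len(xs),xs.min(),xs.max())
p=np.polyfit(xs,ys,1); 
for z in(.054,.06,.08):
    q=onz(a,[(xs.min(),np.polyval(p,xs.min())),(xs.max(),np.polyval(p,xs.max()))],z); v=q[1]-q[0]; print(z,q.round(4).tolist(),np.degrees(np.arctan2(v[0],v[1])),np.linalg.norm(v), q.mean(0).round(4))
# head-top front edge; knob from scene
hb=cv2.cvtColor(b["image"],cv2.COLOR_RGB2HSV); m=((hb[...,0]<6)|(hb[...,0]>174))&(hb[...,1]>170)&(hb[...,2]>80); m[200:]=0
ys,xs=np.nonzero(m); c=cv2.minAreaRect(np.c_[xs,ys].astype(np.float32)); print(c, cv2.boxPoints(c))
d=cam("side")
print("knobtri",tri(b,(248.3,172.9),d,(257.7,227.2)), onz(a,[(281,332)],.139))
```

```text
cap (array([0.47549713, 0.17113649, 0.08176425]), np.float64(0.003004960055947937)) [[0.47317604 0.17158543 0.084     ]]
449 227 325
0.054 [[0.565, 0.104, 0.054], [0.5524, 0.2287, 0.054]] -5.775349166302812 0.12535768928436558 [0.5587 0.1664 0.054 ]
0.06 [[0.5616, 0.1051, 0.06], [0.5492, 0.2278, 0.06]] -5.775349166302814 0.12339911191972408 [0.5554 0.1665 0.06  ]
0.08 [[0.5503, 0.1086, 0.08], [0.5385, 0.2249, 0.08]] -5.775349166302781 0.11687052070425244 [0.5444 0.1668 0.08  ]
((247.21893310546875, 172.4135284423828), (34.62861251831055, 12.572171211242676), 17.10272979736328) [[228.82164 173.32974]
 [232.51894 161.31354]
 [265.6162  171.49731]
 [261.91895 183.51352]]
knobtri (array([0.59781881, 0.1704103 , 0.12120112]), np.float64(0.001936807954575836)) [[0.57740311 0.17303247 0.139     ]]
```

Run:
```python
from h import *
a=dict(np.load("w1.npz"))
print("edge",onz(a,[(100,62),(400,62)],0)); print("black base,top",onz(a,[(455,178)],0),onz(a,[(497,193)],.084))
print("box top",onz(a,[(418,257),(495,249)],.082), onz(a,[(402,238),(457,230)],0))
print("bench right edge",onz(a,[(518,100)],0),"leadins",onz(a,[(222,262),(330,250)],.03))
b=cam("scene")
# tray: dark-grey rim corners / handle from crop
P=np.array([(550,372),(660,455),(585,540),(470,437),(482,508),(515,478)])/2.6+[140,135]
print("tray rim",onz(b,P[:4],.042).round(3).tolist()); print("handle",onz(b,P[4:],.032).round(3).tolist())
```

```text
edge [[ 0.30382026 -0.04233344  0.        ]
 [ 0.30226607  0.31345556  0.        ]]
black base,top [[ 4.42243516e-01  4.01875411e-01 -5.55111512e-17]] [[0.44031988 0.40587624 0.084     ]]
box top [[0.51758377 0.33136197 0.082     ]
 [0.50718688 0.41835627 0.082     ]] [[0.52777605 0.34187928 0.        ]
 [0.51556567 0.41668379 0.        ]]
bench right edge [[0.34462036 0.46304175 0.        ]] leadins [[0.55062304 0.09437875 0.03      ]
 [0.53274182 0.23740774 0.03      ]]
tray rim [[0.561, -0.206, 0.042], [0.553, -0.315, 0.042], [0.453, -0.321, 0.042], [0.464, -0.207, 0.042]]
handle [[0.428, -0.251, 0.032], [0.466, -0.25, 0.032]]
```

```bash
python3 -m pendant '[[[0,0,0],[-0.002,0.045,0.02],1],[[0,0,0],[-0.002,0.045,0.06],1],[[0,0,0],[-0.002,0.045,0.10],1],[[0,0,0],[-0.002,0.045,0.14],1],[[0,0,0],[-0.002,0.045,0.18],1],[[0,0,0],[-0.002,0.045,0.215],1],[[0,0,0],[-0.002,0.045,0.24],1],[[0,0,0],[-0.002,0.045,0.26],1],[[0,0,0],[-0.002,0.045,0.26],1],[[0,0,0],[-0.002,0.045,0.26],1]]'
python3 -m pendant '[[[0,0,0],[0,0,0],0.45],[[0,0,0],[0,0,0],0.45],[[0,0,0],[0,0,0],0.45],[[0,0,0],[0,0,0],0.45],[[0,0,0],[0,0,0],0.45],[[0,0,0],[0,0,0],0.45],[[0,0,0],[0,0,0],0.45],[[0,0,0],[0,0,0],0.45]]' 15
python3 -m pendant '[[[0,0,0],[0,0,-0.005],0.45],[[0,0,0],[0,0,-0.015],0.45],[[0,0,0],[0,0,-0.03],0.45],[[0,0,0],[0,0,-0.03],0.45]]'
```

```text
clock: 3.05
tool_pos: [0.4746, 0.1698, 0.0409]
eef_rot: [0.707, 0.708, -0.0, -0.0]
contact_force: [0.5, -0.7, 1.6]
opening: 1.004
clock: 3.85
tool_pos: [0.475, 0.1693, 0.0409]
eef_rot: [0.707, 0.707, 0.0, 0.0]
contact_force: [-0.2, 0.4, 2.7]
opening: 0.505
clock: 4.25
tool_pos: [0.4757, 0.1693, 0.0724]
eef_rot: [0.707, 0.707, 0.001, 0.0]
contact_force: [0.4, 0.4, -0.5]
opening: 0.502
```

```bash
python3 -m pendant '[[[0,0,0],[0.01,-0.015,0],0.45],[[0,0,0],[0.035,-0.03,0],0.45],[[0,0,0],[0.065,-0.05,0],0.45],[[0,0,0],[0.095,-0.07,0],0.45],[[0,0,0],[0.115,-0.082,0],0.45],[[0,0,0],[0.12,-0.085,0.005],0.45],[[0,0,0],[0.12,-0.085,0.015],0.45],[[0,0,0],[0.12,-0.085,0.023],0.45],[[0,0,0],[0.12,-0.085,0.028],0.45],[[0,0,0],[0.12,-0.085,0.030],0.45]]'
python3 -m pendant '[[[0,0,0],[0,0,0.0],0.45],[[0,0,0],[0,0,0],0.45]]'
```

```text
clock: 5.25
tool_pos: [0.3903, 0.287, 0.0406]
eef_rot: [0.708, 0.706, -0.001, 0.001]
contact_force: [-1.7, -2.4, 24.7]
opening: 0.5
clock: 5.45
tool_pos: [0.3903, 0.287, 0.0408]
eef_rot: [0.708, 0.706, -0.001, 0.001]
contact_force: [-0.2, -1.6, 4.9]
opening: 0.501
```

```bash
python3 - <<'E'
from h import *
b=cam("scene"); cv2.imwrite("pics/s2.png",cv2.resize(b["image"][135:350,100:400],None,fx=2.5,fy=2.5,interpolation=2)[:,:,::-1])
E
python3 -m pendant '[[[0,0,0],[0,0,0],0.8],[[0,0,0],[0,0,0],0.8],[[0,0,0],[0,0,0],0.8],[[0,0,0],[0,0,0],0.8],[[0,0,0],[0,0,-0.02],0.8],[[0,0,0],[0,0.0,-0.06],0.8],[[0,0,0],[0,0.01,-0.105],0.8],[[0,0,0],[0,0.02,-0.15],0.8],[[0,0,0],[0,0.03,-0.19],0.8],[[0,0,0],[-0.02,0.04,-0.22],0.8]]'
python3 -m pendant '[[[0,0,0],[-0.04,0,0],0.8],[[0,0,0],[-0.085,0,0],0.8],[[0,0,0],[-0.13,0,0],0.8],[[0,0,0],[-0.175,0,0],0.8],[[0,0,0],[-0.22,0,0],0.8],[[0,0,0],[-0.265,0,0],0.8],[[0,0,0],[-0.31,0,0],0.8],[[0,0,0],[-0.355,0,0],0.8],[[0,0,0],[-0.40,0,0],0.8],[[0,0,0],[-0.43,0,0],0.8]]'
python3 -m pendant '[[[0,0,0],[-0.04,0,0],0.8],[[0,0,0],[-0.07,0,0],0.8],[[0,0,0],[-0.08,0,0],0.8],[[0,0,0],[-0.08,0,0],0.8],[[0,0,0],[-0.08,0,0],0.8]]'
python3 - <<'E'
from h import *
a=cam("wrist"); np.savez("w2.npz",**a); b=cam("scene")
c=cv2.resize(b["image"][150:320,120:400],None,fx=2,fy=2,interpolation=2)
cv2.imwrite("pics/w2.png",np.hstack([a["image"][:,:450],cv2.resize(c[40:250,60:310],(350,294)).copy() if 0 else np.pad(b["image"][140:320,110:300],((0,240),(0,0),(0,0)))])[:,:,::-1])
print(r.get_state()["tool_pos"])
E
```

```text
clock: 6.5
tool_pos: [0.4304, 0.2722, 0.2637]
eef_rot: [0.706, 0.709, 0.003, -0.001]
contact_force: [1.2, -0.4, -0.6]
opening: 0.802
clock: 7.5
tool_pos: [0.4291, -0.1643, 0.2606]
eef_rot: [0.708, 0.706, -0.0, 0.0]
contact_force: [-0.0, 0.4, -1.0]
opening: 0.798
clock: 8.0
tool_pos: [0.43, -0.239, 0.2606]
eef_rot: [0.706, 0.708, 0.0, -0.001]
contact_force: [-0.1, 0.4, 0.3]
opening: 0.803
[ 0.4301976  -0.23872402  0.26073014]
```

View pics/w2.png

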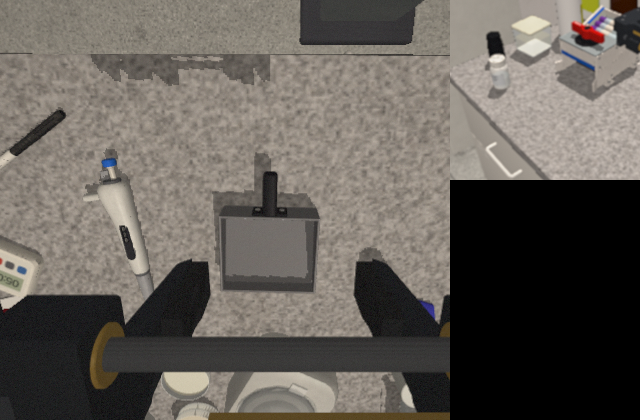

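The jar stands upright at its new place (inset 500,70). The tray is nearly square to the view: handle (270,172)–(270,212), rim corners (220,208), (319,208), (317,291) and (219,291).

Run:
```python
from h import *
a=dict(np.load("w2.npz")); b=cam("scene")
g=cv2.cvtColor(a["image"],cv2.COLOR_RGB2GRAY)[165:204,235:305]; m=(g<45).astype(np.uint8)
n,l,st,c=cv2.connectedComponentsWithStats(m); i=1+np.argmax(st[1:,4]); print(st[i]+[235,165,0,0,0]); ys,xs=np.nonzero(l==i); xs+=235; ys+=165
p=np.polyfit(ys,xs,1); q=onz(a,[(np.polyval(p,y),y) for y in (ys.min(),203)],.042); v=q[1]-q[0]; print("handle top",q.round(4).tolist(),"yaw",np.degrees(np.arctan2(v[1],v[0])))
print("tri",tri(a,(270,ys.min()),b,(324.6,327.3)))
k=onz(a,[(220,208),(319,208),(317,291),(219,291)],.042); print(k.round(4).tolist(),k.mean(0)); 
for i,j in((0,1),(3,2),(0,3),(1,2)):
    v=k[j]-k[i]; print(np.linalg.norm(v),np.degrees(np.arctan2(v[1],v[0])))
```

```text
[263 172  14  32 391]
handle top [[0.4195, -0.2524, 0.042], [0.4539, -0.2535, 0.042]] yaw -1.907337873795515
tri (array([ 0.41906429, -0.25275043,  0.05082909]), np.float64(0.003436062161331011))
[[0.4597, -0.3073, 0.042], [0.4596, -0.1983, 0.042], [0.5638, -0.1969, 0.042], [0.5639, -0.3142, 0.042]] [ 0.51176766 -0.25418312  0.042     ]
0.1090485817952916 90.07582891268862
0.11735507690390376 90.0401042322992
0.10438002865972956 -3.800976774739687
0.10422183811469546 0.7625864728076053
```

```bash
python3 - <<'E'
from h import *
a=dict(np.load("w1.npz")); b=cam("scene"); w=dict(np.load("w2.npz"))
for d,n in((a,"w1"),(b,"sc"),(w,"w2")):
    h=cv2.cvtColor(d["image"],cv2.COLOR_RGB2HSV); m=(h[...,0]>112)&(h[...,0]<128)&(h[...,1]>150)&(h[...,2]>50)
    k,l,st,c=cv2.connectedComponentsWithStats(m.astype(np.uint8))
    for i in range(1,k):
        if st[i,4]>80: print(n,st[i],c[i].round(),onz(d,[c[i]],.005).round(3))
E
python3 -m pendant '[[[0,0,0],[-0.014,0.014,0.03],0.8],[[0,0,0],[-0.014,0.0145,0.07],0.8],[[0,0,0],[-0.014,0.0145,0.11],0.8],[[0,0,0],[-0.014,0.0145,0.15],0.8],[[0,0,0],[-0.014,0.0145,0.19],0.8],[[0,0,0],[-0.014,0.0145,0.215],0.8],[[0,0,0],[-0.014,0.0145,0.232],0.8],[[0,0,0],[-0.014,0.0145,0.2395],0.8],[[0,0,0],[-0.014,0.0145,0.2395],0.8],[[0,0,0],[-0.014,0.0145,0.2395],0.8]]'
python3 -m pendant '[[[0,0,0],[0,0,0],0.1],[[0,0,0],[0,0,0],0.1],[[0,0,0],[0,0,0],0.1],[[0,0,0],[0,0,0],0.1],[[0,0,0],[0,0,0],0.1],[[0,0,0],[0,0,0],0.1],[[0,0,0],[0,0,0],0.1],[[0,0,0],[0,0,0],0.1],[[0,0,0],[0,0,0],0.1],[[0,0,0],[0,0,0],0.1]]' 40
```

```text
w1 [101 283  32  25 334] [116. 294.] [[ 0.614 -0.068  0.005]]
sc [308 238  24  15 204] [320. 246.] [[ 0.623 -0.066  0.005]]
w2 [420 301  14  17  89] [429. 308.] [[ 0.612 -0.041  0.005]]
clock: 9.2
tool_pos: [0.445, -0.2548, 0.0219]
eef_rot: [0.707, 0.707, 0.0, 0.0]
contact_force: [-0.5, -0.0, 0.4]
opening: 0.801
clock: 10.2
tool_pos: [0.4443, -0.2547, 0.0212]
eef_rot: [0.707, 0.707, 0.0, -0.0]
contact_force: [-0.3, 0.3, -0.6]
opening: 0.179
```

```bash
python3 -m pendant '[[[0,0,0],[0,-0.015,0],0.1],[[0,0,0],[0.0,-0.04,0],0.1],[[0,0,0],[0.02,-0.06,0],0.1],[[0,0,0],[0.045,-0.064,0],0.1],[[0,0,0],[0.075,-0.064,0],0.1],[[0,0,0],[0.105,-0.064,0],0.1],[[0,0,0],[0.135,-0.064,0],0.1],[[0,0,0],[0.165,-0.064,0],0.1],[[0,0,0],[0.19,-0.064,0],0.1],[[0,0,0],[0.2,-0.064,0],0.1]]'
python3 -m pendant '[[[0,0,0],[0.02,0,0],0.1],[[0,0,0],[0.05,0,0],0.1],[[0,0,0],[0.08,0,0],0.1],[[0,0,-0.02],[0.11,0,0],0.1],[[0,0,-0.05],[0.14,0,0],0.1],[[0,0,-0.08],[0.165,0,0],0.1],[[0,0,-0.101],[0.185,0,0],0.1],[[0,0,-0.101],[0.198,0,0],0.1],[[0,0,-0.101],[0.203,0,0],0.1],[[0,0,-0.101],[0.203,0,0],0.1]]'
python3 - <<'E'
from h import *
a=cam("wrist"); np.savez("w3.npz",**a); cv2.imwrite("pics/w3.png",a["image"][:,:,::-1]); 
s=r.get_state();print(s["tool_pos"],s["contact_force"],np.degrees(Ro.from_quat(s["eef_rot"]).as_matrix()))
E
```

```text
clock: 11.2
tool_pos: [0.3647, -0.1304, 0.0186]
eef_rot: [0.708, 0.706, -0.012, -0.003]
contact_force: [-0.1, -1.2, -1.3]
opening: 0.174
clock: 12.2
tool_pos: [0.3634, 0.0766, 0.0175]
eef_rot: [0.669, 0.743, -0.01, -0.007]
contact_force: [1.1, -1.3, 6.2]
opening: 0.183
[0.3634032  0.07658758 0.01750642] [ 1.09381108 -0.6881109   5.93918769] [[ -5.99275313  56.96571417  -1.34189014]
 [ 56.98132802   5.98759784  -0.28858138]
 [ -0.14668699  -1.36470923 -57.2793366 ]]
```

View pics/w3.png

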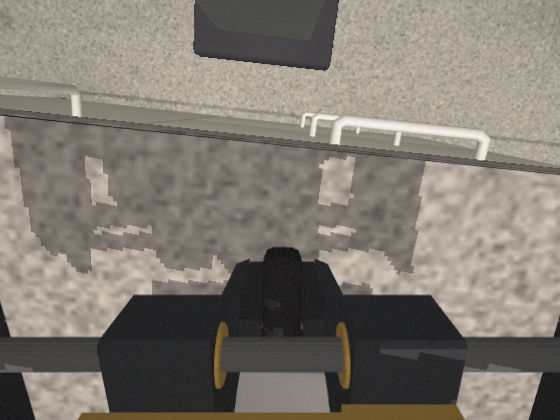

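The tray is held squarely by the handle (283,290). The arm ran into its inner reach limit, so it lags and tilts about 1.3°. I'll check the joints and correct outward.

```bash
python3 -m pendant '[[[0,0,0],[0,0,0],0.1],[[0,0,0],[0,0,0],0.1]]'
python3 - <<'E'
from h import *
s=r.get_state();print(np.round(s["q"],3)); R=Ro.from_quat(s["eef_rot"]).as_matrix()
print(R.T@(np.array([.385,.1487,.0212])-s["tool_pos"]))
Rd=np.array([[-.1006,.995,0],[.995,.1006,0],[0,0,-1]]); print(Ro.from_matrix(R.T@Rd).as_rotvec())
E
```

```text
clock: 12.45
tool_pos: [0.3634, 0.0766, 0.0175]
eef_rot: [0.669, 0.743, -0.009, -0.007]
contact_force: [0.5, -0.5, 5.7]
opening: 0.179
[ 0.112  1.055 -0.75   2.408  1.772  0.646 -0.481]
[ 0.06945825  0.02885969 -0.00448284]
[-0.02382447  0.00188277  0.00355333]
```

```bash
python3 -m pendant '[[[-0.01,0,0],[0.0,0.012,-0.003],0.1],[[-0.02,0,0],[0.01,0.022,-0.0045],0.1],[[-0.024,0.002,0.003],[0.02,0.029,-0.0045],0.1],[[-0.024,0.002,0.003],[0.035,0.029,-0.0045],0.1],[[-0.024,0.002,0.003],[0.05,0.029,-0.0045],0.1],[[-0.024,0.002,0.003],[0.06,0.029,-0.0045],0.1],[[-0.024,0.002,0.003],[0.0695,0.029,-0.0045],0.1],[[-0.024,0.002,0.003],[0.0695,0.029,-0.0045],0.1],[[-0.024,0.002,0.003],[0.0695,0.029,-0.0045],0.1]]'
cat > rel.py <<'E'
from h import *
import sys
# tool-frame shift/turn to reach world TCP x y z, yaw(deg) of dispenser-like frame
x,y,z,yaw=map(float,sys.argv[1:]); s=r.get_state(); R=Ro.from_quat(s["eef_rot"]).as_matrix(); c,n=np.cos(np.radians(yaw)),np.sin(np.radians(yaw))
Rd=np.array([[-n,c,0],[c,n,0],[0,0,-1.]])
print("pos",s["tool_pos"].round(4) if hasattr(s["tool_pos"],"round") else s["tool_pos"],"shift",(R.T@(np.array([x,y,z])-s["tool_pos"])).round(4),"turn",Ro.from_matrix(R.T@Rd).as_rotvec().round(4),"q",np.round(s["q"],2))
E
python3 rel.py .385 .1487 .0212 5.8
python3 - <<'E'
from h import *
b=cam("scene"); np.savez("s3.npz",**b); cv2.imwrite("pics/s3.png",cv2.resize(b["image"][140:300,130:330],None,fx=3.5,fy=3.5,interpolation=2)[:,:,::-1])
E
```

```text
clock: 13.35
tool_pos: [0.3844, 0.1482, 0.0207]
eef_rot: [0.67, 0.742, -0.001, -0.0]
contact_force: [-0.8, 1.0, -1.8]
opening: 0.18
pos [0.3844 0.1482 0.0207] shift [ 0.0004  0.0006 -0.0005] turn [-0.0014  0.0008  0.0006] q [-0.03  1.04 -0.76  2.31  1.65  0.64 -0.47]
```

View pics/s3.png

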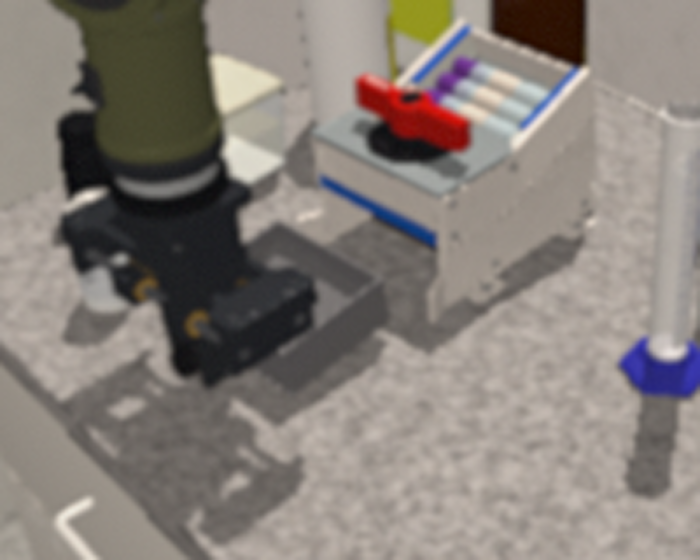

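The tray sits in front of the bay. Its rear corners are at crop (385,285) and about (275,225), the right side plate's foot is at (432,310), and the jar is still upright behind the gripper at (100,280). I'll check the alignment numerically.

Run:
```python
from h import *
b=dict(np.load("s3.npz")); P=lambda x,y:(130+x/3.5,140+y/3.5)
e=np.array([.995,.1006]);n=np.array([-.1006,.995]);M=np.array([.556,.1665])
def df(q): v=q[:,:2]-M; return np.c_[v@e-.036,v@n].round(4)
print("tray rear corners",df(onz(b,[P(385,285),P(275,225)],.042)))
print("plate foot",df(onz(b,[P(434,312)],0)), "stripe ends (z .054..)",df(onz(b,[P(437,243),P(320,180)],.054)),"head front top",df(onz(b,[P(445,192),P(317,132)],.103)))
```

```text
tray rear corners [[-0.0833 -0.0552]
 [-0.0853  0.0622]]
plate foot [[-0.0454 -0.0653]] stripe ends (z .054..) [[-0.0334 -0.0594]
 [-0.0319  0.0688]] head front top [[-0.0335 -0.0696]
 [-0.0368  0.0607]]
```

```bash
python3 -m pendant '[[[0,0,0],[0,0.01,0],0.1],[[0,0,0],[0,0.025,0],0.1],[[0,0,0],[0,0.04,0],0.1],[[0,0,0],[0,0.05,0],0.1],[[0,0,0],[0,0.06,0],0.1],[[0,0,0],[0,0.06,0],0.1]]'
python3 -m pendant '[[[0,0,0],[0,0.008,0],0.1],[[0,0,0],[0,0.016,0],0.1],[[0,0,0],[0,0.024,0],0.1],[[0,0,0],[0,0.03,0],0.1],[[0,0,0],[0,0.03,0],0.1]]'
```

```text
clock: 14.0
tool_pos: [0.4367, 0.1513, 0.0195]
eef_rot: [0.67, 0.742, -0.007, -0.004]
contact_force: [-13.9, -1.9, -2.6]
opening: 0.172
clock: 14.5
tool_pos: [0.4465, 0.152, 0.0169]
eef_rot: [0.667, 0.745, -0.02, -0.015]
contact_force: [-49.5, -1.4, -0.7]
opening: 0.176
```

It is blocked at about 50 N with the tray's rear just inside the mouth, and the tray was pushed toward -y. I'll back off and look.

```bash
python3 -m pendant '[[[0,0,0],[0,-0.03,0],0.1],[[0,0,0],[0,-0.042,0],0.1],[[0,0,0],[0,-0.042,0],0.1],[[0,0,0],[0,-0.042,0],0.1]]'
python3 rel.py .4363 .1545 .0212 5.8
python3 - <<'E'
from h import *
b=cam("scene"); d=cam("side"); np.savez("s4.npz",**b)
A=cv2.resize(b["image"][150:260,170:290],None,fx=4,fy=4,interpolation=2); B=cv2.resize(d["image"][200:310,230:320],None,fx=4,fy=4,interpolation=2)
cv2.imwrite("pics/s4.png",np.hstack([A[:440],B[:440,:310]])[:,:,::-1])
E
```

```text
clock: 14.9
tool_pos: [0.4332, 0.1529, 0.0208]
eef_rot: [0.671, 0.742, -0.0, 0.0]
contact_force: [1.3, -0.5, -2.4]
opening: 0.175
pos [0.4332 0.1529 0.0208] shift [ 0.0013  0.0033 -0.0004] turn [-0.0004  0.0007 -0.0005] q [-0.02  1.02 -0.7   2.17  1.46  0.59 -0.2 ]
```

View pics/s4.png

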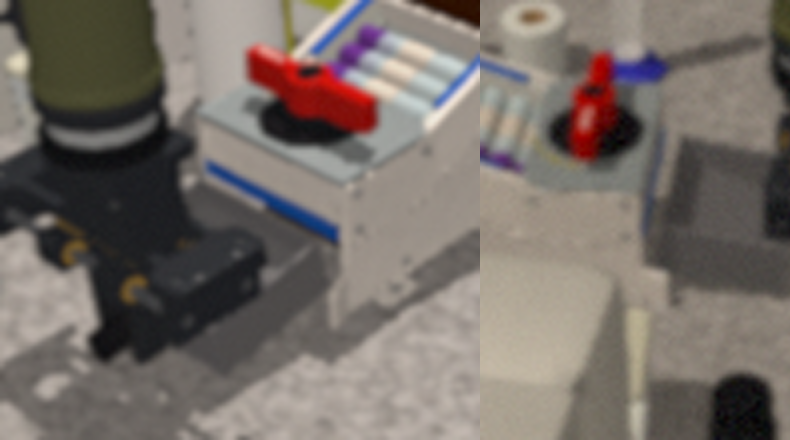

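The scene half shows the tray nose between the lead-ins, with the right plate foot at (335,325). In the side half the tray's rear rim corners are at (690,138) and (660,228), the left lead-in is near (660,285), and the head's front corners are at (660,88) and (635,192).

Run:
```python
from h import *
d=cam("side");b=dict(np.load("s4.npz")); S=lambda x,y:(230+(x-480)/4,200+y/4); C=lambda x,y:(170+x/4,150+y/4)
e=np.array([.995,.1006]);n=np.array([-.1006,.995]);M=np.array([.556,.1665])
def df(q): v=q[:,:2]-M; return np.c_[v@e-.036,v@n].round(4).tolist()
print("rear rim",df(onz(d,[S(690,138),S(660,228)],.042))); print("rear left bottom",df(onz(d,[S(658,262)],0.0)))
print("head front",df(onz(d,[S(660,88),S(635,192)],.103)),"leadin tip top",df(onz(d,[S(670,272)],.03)),"bottom",df(onz(d,[S(670,302)],0)))
print("scene head front",df(onz(b,[C(350,182),C(198,120)],.103)),"foot",df(onz(b,[C(335,325)],0)))
print("tri head R",df(np.array([tri(b,C(350,182),d,S(660,88))[0]])),"L",tri(b,C(198,120),d,S(635,192)),df(np.array([tri(b,C(198,120),d,S(635,192))[0]])))
# knob bar ends, scene+side
w=dict(np.load("w1.npz")); print("w1 leadins",df(onz(w,[(222,262),(330,250)],.03)))
```

```text
rear rim [[-0.0567, -0.0804], [-0.0475, 0.0347]]
rear left bottom [[-0.0433, 0.0219]]
head front [[-0.0378, -0.0572], [-0.0364, 0.0738]] leadin tip top [[-0.0588, 0.07]] bottom [[-0.0578, 0.0675]]
scene head front [[-0.035, -0.0723], [-0.0466, 0.0541]] foot [[-0.0522, -0.0709]]
tri head R [[-0.0339, -0.068]] L (array([0.54929835, 0.23109858, 0.09519805]), np.float64(0.003132488854688294)) [[-0.0362, 0.0649]]
w1 leadins [[-0.0486, -0.0712], [-0.052, 0.0729]]
```

```bash
cat > ov.py <<'E'
from h import *
import sys
e=np.array([.995,.1006,0]);n=np.array([-.1006,.995,0]);M=np.array([.556,.1665,0])
s=r.get_state(); t=np.array(s["tool_pos"]); R=Ro.from_quat(s["eef_rot"]).as_matrix(); X,Y=R[:,1],R[:,0]; o=t+.072*X; o[2]=0
tray=[[o+a*X+c*Y+[0,0,z] for a,c in((-.048,-.057),(.048,-.057),(.048,.057),(-.048,.057))] for z in(.042,)]
D=lambda x,y,z:M+(x+.036)*e+y*n+[0,0,z]
head=[D(-.036,-.068,.103),D(-.036,.068,.103)]; lip=[D(-.036,-.062,.054),D(-.036,.062,.054)]
li=[[D(-.055,s*.071,.03),D(-.036,s*.062,.03)] for s in(1,-1)]; lb=[[D(-.055,s*.071,0),D(-.055,s*.071,.03)] for s in(1,-1)]
def draw(d,r0,r1,c0,c1,f):
    im=cv2.resize(d["image"][r0:r1,c0:c1],None,fx=f,fy=f,interpolation=2).copy()
    for P,col,cl in[(tray[0],(0,255,0),1),(head,(255,255,0),0),(lip,(255,0,255),0)]+[(q,(0,255,255),0) for q in li+lb]:
        p=((proj(d,P)-[c0,r0]+.5)*f).round().astype(np.int32); cv2.polylines(im,[p],bool(cl),col,1)
    return im
A=draw(cam("scene"),150,260,170,290,4); B=draw(cam("side"),200,310,240,318,4)
cv2.imwrite(sys.argv[1],np.hstack([A[:440],B[:440]])[:,:,::-1])
E
python3 ov.py pics/o1.png
```

```text
(no output)
```

View pics/o1.png

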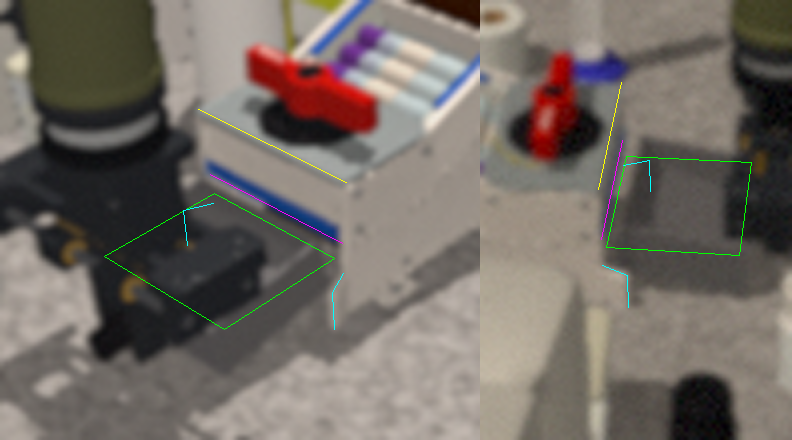

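In the side half the tray's rear-right rim lies at (648,140) against the (627,157) predicted for a flat tray. In the scene half the right rim is also higher than predicted. Both point to the tray having pitched nose-up and slipped back in the grip, so the rear rim caught the hood edge. I'll open so the tray lies flat, then measure.

```bash
python3 -m pendant '[[[0,0,0],[0,0,0],0.5],[[0,0,0],[0,0,0],0.5],[[0,0,0],[0,0,0],0.5],[[0,0,0],[0,0,0],0.5],[[0,0,0],[0,0,0],0.5],[[0,0,0],[0,0,0],0.5]]'
python3 -m pendant '[[[0,0,0],[0,0,-0.03],0.8],[[0,0,0],[0,0,-0.075],0.8],[[0,0,0],[0,-0.02,-0.12],0.8],[[0,0,0],[0,-0.04,-0.16],0.8],[[0,0,0],[0,-0.06,-0.19],0.8],[[0,0,0],[0,-0.06,-0.2],0.8],[[0,0,0],[0,-0.06,-0.2],0.8]]'
python3 - <<'E'
from h import *
a=cam("wrist"); np.savez("w5.npz",**a); b=cam("scene");d=cam("side")
A=cv2.resize(a["image"][100:330,150:430],None,fx=1.8,fy=1.8,interpolation=2); B=cv2.resize(d["image"][215:290,250:320],None,fx=4,fy=4,interpolation=2)
C=np.zeros((420,784,3),np.uint8); C[:414,:504]=A; C[:300,504:784]=B; cv2.imwrite("pics/w5.png",C[:,:,::-1])
print(r.get_state()["tool_pos"])
E
```

```text
clock: 15.75
tool_pos: [0.4323, 0.1535, 0.0208]
eef_rot: [0.67, 0.742, -0.0, -0.0]
contact_force: [0.4, -0.0, 0.3]
opening: 0.5
clock: 16.45
tool_pos: [0.3732, 0.1476, 0.2223]
eef_rot: [0.67, 0.742, 0.001, 0.001]
contact_force: [-0.2, -0.6, 0.6]
opening: 0.801
[0.37283132 0.14703617 0.22022522]
```

View pics/w5.png

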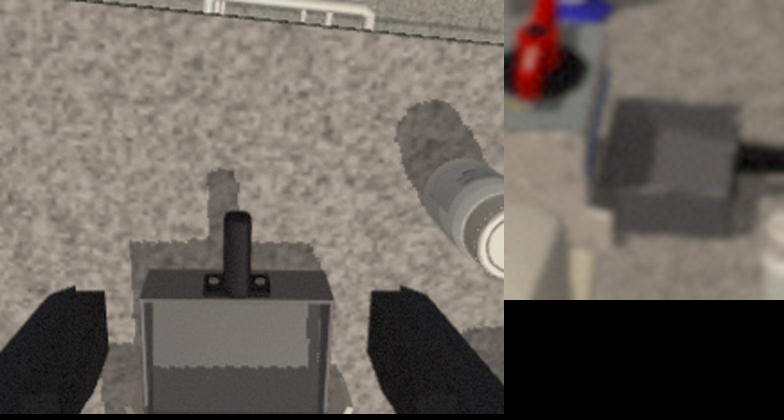

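The wrist crop shows the handle tip at (238,213), its axis upright to (238,275), and the front rim corners at (140,299) and (333,299). The tray is flat and square to the tool, and the jar is standing at right.

```bash
python3 - <<'E'
from h import *
a=dict(np.load("w5.npz")); F=lambda x,y:(150+x/1.8,100+y/1.8)
e=np.array([.995,.1006]);n=np.array([-.1006,.995]);M=np.array([.556,.1665])
def df(q): v=q[:,:2]-M; return np.c_[v@e-.036,v@n].round(4).tolist()
k=onz(a,[F(140,299),F(333,299)],.042); print("front rim",df(k),k.round(4).tolist(), np.linalg.norm(k[1]-k[0]), "yaw",np.degrees(np.arctan2(-(k[1]-k[0])[0],(k[1]-k[0])[1])))
k=onz(a,[F(238,213),F(237,270)],.042); print("handle",df(k),k.round(4).tolist(),"yaw",np.degrees(np.arctan2(*(k[1]-k[0])[[1,0]])))
print("jar cap",onz(a,[F(510,247)],.084).round(3))
E
python3 rel.py .4323 .1535 .0212 5.8
```

```text
front rim [[-0.1383, -0.0571], [-0.1383, 0.0546]] [[0.46, 0.0994, 0.042], [0.4487, 0.2106, 0.042]] 0.11174811437989556 yaw 5.80829242283782
handle [[-0.1911, -0.0005], [-0.1567, -0.001]] [[0.4018, 0.1504, 0.042], [0.436, 0.1534, 0.042]] yaw 4.908688093184379
jar cap [[0.391 0.283 0.084]]
pos [0.3728 0.147  0.2202] shift [0.0005 0.0602 0.1989] turn [-0.0021  0.0004 -0.    ] q [ 0.15  0.62 -1.01  2.21  0.81  0.75  0.25]
```

The tray is now flat, centred (y ≈ -1 mm) and aligned within 1°, with about 58 mm to go. I'll regrip softly at 12 N so it can't be tilted, and push.

```bash
python3 -m pendant '[[[0,0,0],[0.0005,0.03,0.03],0.5],[[0,0,0],[0.0005,0.055,0.06],0.5],[[0,0,0],[0.0005,0.055,0.10],0.5],[[0,0,0],[0.0005,0.055,0.14],0.5],[[0,0,0],[0.0005,0.055,0.17],0.5],[[0,0,0],[0.0005,0.055,0.19],0.5],[[0,0,0],[0.0005,0.055,0.199],0.5],[[0,0,0],[0.0005,0.055,0.199],0.5],[[0,0,0],[0.0005,0.055,0.199],0.5],[[0,0,0],[0.0005,0.055,0.199],0.5]]'
python3 -m pendant '[[[0,0,0],[0,0,0],0.1],[[0,0,0],[0,0,0],0.1],[[0,0,0],[0,0,0],0.1],[[0,0,0],[0,0,0],0.1],[[0,0,0],[0,0,0],0.1],[[0,0,0],[0,0,0],0.1],[[0,0,0],[0,0,0],0.1]]' 12
python3 -m pendant '[[[0,0,0],[0,0.006,0],0.1],[[0,0,0],[0,0.012,0],0.1],[[0,0,0],[0,0.018,0],0.1],[[0,0,0],[0,0.024,0],0.1],[[0,0,0],[0,0.03,0],0.1],[[0,0,0],[0,0.03,0],0.1]]'
python3 -m pendant '[[[0,0,0],[0,0.006,0],0.1],[[0,0,0],[0,0.012,0],0.1],[[0,0,0],[0,0.018,0],0.1],[[0,0,0],[0,0.022,0],0.1],[[0,0,0],[0,0.022,0],0.1]]'
```

```text
clock: 17.6
tool_pos: [0.4273, 0.1536, 0.022]
eef_rot: [0.67, 0.742, -0.0, -0.0]
contact_force: [-0.5, 0.4, 1.1]
opening: 0.5
clock: 18.3
tool_pos: [0.4273, 0.1533, 0.0219]
eef_rot: [0.67, 0.742, -0.0, -0.0]
contact_force: [-0.7, -0.8, 3.1]
opening: 0.178
clock: 18.9
tool_pos: [0.4559, 0.1568, 0.022]
eef_rot: [0.67, 0.742, -0.001, -0.001]
contact_force: [-3.7, -0.3, 5.6]
opening: 0.181
clock: 19.4
tool_pos: [0.4774, 0.1591, 0.022]
eef_rot: [0.67, 0.742, -0.001, -0.001]
contact_force: [-3.6, -0.5, 6.9]
opening: 0.18
```

```bash
python3 -m pendant '[[[0,0,0],[0,0.003,0],0.1],[[0,0,0],[0,0.006,0],0.1],[[0,0,0],[0,0.006,0],0.1]]'; python3 -m pendant '[[[0,0,0],[0,0.002,0],0.1],[[0,0,0],[0,0.004,0],0.1],[[0,0,0],[0,0.004,0],0.1]]';python3 -m pendant '[[[0,0,0],[0,0.002,0],0.1],[[0,0,0],[0,0.004,0],0.1],[[0,0,0],[0,0.004,0],0.1]]'
```

```text
clock: 19.7
tool_pos: [0.4815, 0.1595, 0.0219]
eef_rot: [0.67, 0.743, -0.002, -0.002]
contact_force: [-7.0, -0.8, 9.9]
opening: 0.179
clock: 20.0
tool_pos: [0.4825, 0.1592, 0.0215]
eef_rot: [0.669, 0.743, -0.004, -0.004]
contact_force: [-12.4, -0.9, 11.5]
opening: 0.18
clock: 20.3
tool_pos: [0.4848, 0.1592, 0.0209]
eef_rot: [0.669, 0.743, -0.006, -0.004]
contact_force: [-14.3, -1.4, 7.8]
opening: 0.18
```

```bash
python3 -m pendant '[[[0,0,0],[0,0,0],0.5],[[0,0,0],[0,0,0],0.5],[[0,0,0],[0,0,0],0.5],[[0,0,0],[0,0,0],0.5],[[0,0,0],[0,0,-0.02],0.5],[[0,0,0],[0,0,-0.06],0.5],[[0,0,0],[0,-0.03,-0.11],0.5],[[0,0,0],[0,-0.06,-0.15],0.5],[[0,0,0],[0,-0.09,-0.2],0.8],[[0,0,0],[0,-0.09,-0.2],0.8]]'
python3 -m pendant '[[[0,0,0],[0,0,0],0.8],[[0,0,0],[0,0,0],0.8]]'
python3 - <<'E'
from h import *
a=cam("wrist"); np.savez("w6.npz",**a); d=cam("side")
A=cv2.resize(a["image"][120:360,150:430],None,fx=1.8,fy=1.8,interpolation=2); B=cv2.resize(d["image"][205:280,240:310],None,fx=4,fy=4,interpolation=2)
C=np.zeros((432,784,3),np.uint8); C[:432,:504]=A; C[:300,504:784]=B; cv2.imwrite("pics/w6.png",C[:,:,::-1])
print(r.get_state()["tool_pos"])
E
```

```text
clock: 21.3
tool_pos: [0.4023, 0.1517, 0.2251]
eef_rot: [0.669, 0.743, 0.001, 0.001]
contact_force: [1.1, -0.1, 0.3]
opening: 0.662
clock: 21.5
tool_pos: [0.4044, 0.1507, 0.2216]
eef_rot: [0.671, 0.742, -0.0, 0.0]
contact_force: [-0.3, -0.5, 0.1]
opening: 0.798
[0.40407061 0.15068943 0.22078252]
```

View pics/w6.png

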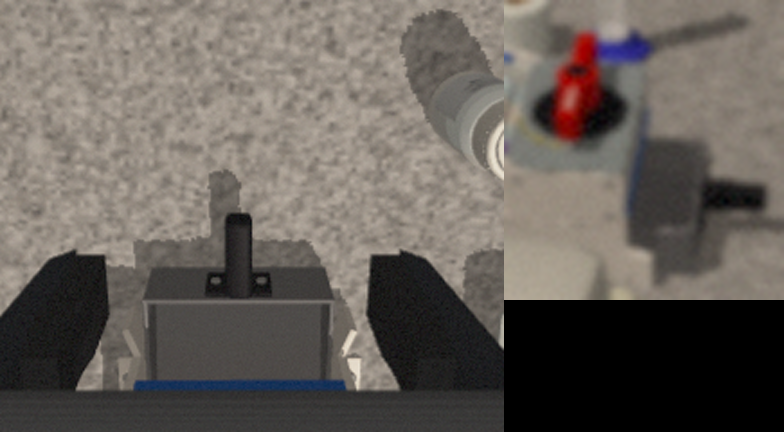

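The wrist crop shows the tray inside the bay between the lead-ins, with its handle tip at (238,214) and front rim corners at (145,300) and (333,300). The hood's blue edge is at row 385 and the jar stands clear at right.

Run:
```python
from h import *
a=dict(np.load("w6.npz")); F=lambda x,y:(150+x/1.8,120+y/1.8)
e=np.array([.995,.1006]);n=np.array([-.1006,.995]);M=np.array([.556,.1665])
def df(q): v=q[:,:2]-M; return np.c_[v@e-.036,v@n].round(4).tolist()
print("rim",df(onz(a,[F(145,300),F(333,300)],.042)),"tip",df(onz(a,[F(238,213)],.042)),"stripe low edge mid z.054/.06",df(onz(a,[F(240,381)],.054)),df(onz(a,[F(240,381)],.06)))
h=cv2.cvtColor(a["image"],cv2.COLOR_RGB2HSV); m=(h[...,0]>105)&(h[...,0]<125)&(h[...,1]>120); ys,xs=np.nonzero(m[:, 225:345]); print(ys.min(),ys.max(),xs.min()+225,xs.max()+225)
w=dict(np.load("w1.npz"));h=cv2.cvtColor(w["image"],cv2.COLOR_RGB2HSV); m=(h[...,0]>105)&(h[...,0]<125)&(h[...,1]>120);ys,xs=np.nonzero(m[265:295,270:285]); print("w1 stripe rows",ys.min()+265,ys.max()+265, [df(onz(w,[(278,y)],z)) for y,z in((ys.min()+265,.054),(ys.max()+266,.066))])
# side lead-in tips (white) from w6
print("leadin tips",df(onz(a,[F(125,332),F(357,332)],.03)))
```

```text
rim [[-0.0836, -0.0555], [-0.0836, 0.0554]] tip [[-0.139, -0.0006]] stripe low edge mid z.054/.06 [[-0.036, 0.0006]] [[-0.0406, 0.0005]]
331 336 225 341
w1 stripe rows 274 279 [[[-0.0364, 0.0027]], [[-0.0346, 0.0026]]]
leadin tips [[-0.0539, -0.0711], [-0.0538, 0.0736]]
```

Rim front edge reads -83.6 mm against -83.5 mm expected at home, so it is home within error. I'll confirm by touch, pushing gently on the handle's end with closed fingers.

```bash
python3 rel.py .4302 .1537 .024 5.8
python3 -m pendant '[[[0,0,0],[0.001,0.02,0.03],0],[[0,0,0],[0.001,0.026,0.07],0],[[0,0,0],[0.001,0.026,0.11],0],[[0,0,0],[0.001,0.026,0.15],0],[[0,0,0],[0.001,0.026,0.18],0],[[0,0,0],[0.001,0.026,0.197],0],[[0,0,0],[0.001,0.026,0.197],0],[[0,0,0],[0.001,0.026,0.197],0]]'
python3 -m pendant '[[[0,0,0],[0,0.004,0],0],[[0,0,0],[0,0.008,0],0],[[0,0,0],[0,0.012,0],0],[[0,0,0],[0,0.012,0],0]]'
```

```text
pos [0.4041 0.1507 0.2208] shift [0.0004 0.0268 0.1967] turn [-0.0025  0.0002 -0.0007] q [ 0.15  0.65 -0.97  2.13  0.78  0.78  0.34]
clock: 22.4
tool_pos: [0.4287, 0.1547, 0.0241]
eef_rot: [0.67, 0.742, -0.001, -0.001]
contact_force: [0.1, 0.2, 0.8]
opening: 0.098
clock: 22.8
tool_pos: [0.4424, 0.156, 0.0253]
eef_rot: [0.671, 0.742, 0.0, 0.0]
contact_force: [0.2, -1.1, 0.6]
opening: 0.007
```

```bash
for i in 1 2; do :; done
python3 -m pendant '[[[0,0,0],[0,0.003,0],0],[[0,0,0],[0,0.006,0],0],[[0,0,0],[0,0.006,0],0]]'
python3 -m pendant '[[[0,0,0],[0,0.002,0],0],[[0,0,0],[0,0.004,0],0],[[0,0,0],[0,0.004,0],0]]'
python3 -m pendant '[[[0,0,0],[0,0.001,0],0],[[0,0,0],[0,0.002,0],0],[[0,0,0],[0,0.002,0],0]]'
```

```text
clock: 23.1
tool_pos: [0.4476, 0.1565, 0.0249]
eef_rot: [0.67, 0.742, -0.0, -0.0]
contact_force: [0.4, -0.5, 0.9]
opening: 0.004
clock: 23.4
tool_pos: [0.45, 0.1568, 0.0247]
eef_rot: [0.67, 0.742, -0.001, -0.001]
contact_force: [-3.0, 0.3, 1.2]
opening: 0.005
clock: 23.7
tool_pos: [0.4502, 0.1567, 0.0246]
eef_rot: [0.67, 0.743, -0.002, -0.002]
contact_force: [-6.5, -0.5, 3.0]
opening: 0.006
```

```bash
python3 -m pendant '[[[0,0,0],[0,0.001,0],0],[[0,0,0],[0,0.003,0],0],[[0,0,0],[0,0.003,0],0]]'
python3 -m pendant '[[[0,0,0],[0,-0.01,0],0],[[0,0,0],[0,-0.03,0],0],[[0,0,0],[0,-0.03,-0.03],0],[[0,0,0],[0,-0.03,-0.07],0],[[0,0,0],[0,-0.03,-0.12],0.3],[[0,0,0],[0,-0.03,-0.17],0.3],[[0,0,0],[0,-0.03,-0.22],0.3],[[0,0,0],[0,-0.03,-0.22],0.3]]'
python3 - <<'E'
from h import *
a=cam("wrist"); np.savez("w7.npz",**a)
h=cv2.cvtColor(a["image"],cv2.COLOR_RGB2HSV); m=((h[...,0]<6)|(h[...,0]>174))&(h[...,1]>150)&(h[...,2]>60)
n,l,st,c=cv2.connectedComponentsWithStats(m.astype(np.uint8)); print([(st[i].tolist(),c[i].round(1).tolist()) for i in range(1,n) if st[i,4]>40])
b=cam("scene");d=cam("side")
def ends(d,box):
    h=cv2.cvtColor(d["image"],cv2.COLOR_RGB2HSV); m=((h[...,0]<6)|(h[...,0]>174))&(h[...,1]>150)&(h[...,2]>70); k=np.zeros_like(m); k[box[0]:box[1],box[2]:box[3]]=m[box[0]:box[1],box[2]:box[3]]
    ys,xs=np.nonzero(k); P=np.c_[xs,ys].astype(float); mu=P.mean(0); u=np.linalg.svd(P-mu,full_matrices=False)[2][0]; t=(P-mu)@u; return mu,mu+u*t.min(),mu+u*t.max()
A=ends(b,(155,190,225,270));B=ends(d,(205,250,245,272)); print(A,B)
for i in range(3):
    for j in range(3):
        if (i==0)==(j==0): p,g=tri(b,A[i],d,B[j]); print(i,j,p.round(4),round(g,4))
E
python3 rel.py .597 .1706 .125 5.8
```

```text
clock: 24.0
tool_pos: [0.4505, 0.1567, 0.0245]
eef_rot: [0.669, 0.743, -0.004, -0.003]
contact_force: [-12.9, -0.2, 6.5]
opening: 0.007
clock: 24.8
tool_pos: [0.4295, 0.1569, 0.2504]
eef_rot: [0.67, 0.742, 0.005, 0.002]
contact_force: [-0.0, 0.1, 0.3]
opening: 0.299
[([222, 372, 115, 20, 1386], [276.2, 378.8])]
(array([248.21385542, 172.89457831]), array([231.06926828, 165.02861498]), array([263.12186034, 179.73439424])) (array([257.68062827, 226.95811518]), array([260.85961562, 213.19860497]), array([254.85295011, 239.19706498]))
0 0 [0.5977 0.1702 0.1216] 0.0013
1 1 [0.5696 0.1815 0.1656] 0.0345
1 2 [0.5897 0.2326 0.123 ] 0.0011
2 1 [0.6003 0.1109 0.1285] 0.0053
2 2 [0.6234 0.1598 0.0812] 0.0345
pos [0.4266 0.1536 0.2445] shift [-0.0002  0.1713  0.1194] turn [-0.0008  0.001  -0.0002] q [ 0.14  0.61 -0.94  2.04  0.68  0.83  0.48]
```

The push reached 12.9 N with only 0.3 mm of movement over the last 3 mm commanded, so the tray is firmly on its stop. The knob centre triangulates to (0.598,0.170,0.122), with bar ends at (0.590,0.233) and (0.600,0.111), so it is at home. I'll push the +y wing with closed fingers along the arc. First I check the clearance to the bottle and work out the rows.

```bash
python3 - <<'E'
from h import *
b=cam("scene");d=cam("side")
print("bottle",tri(b,(227,113),d,(202,242)), onz(b,[(227,113)],.214), onz(d,[(202,242)],.214))
ax=np.array([.5977,.1704]); yaw=np.radians(5.8); E=np.array([np.cos(yaw),np.sin(yaw)]);N=np.array([-E[1],E[0]])
r_,dd=.045,.018
def P(th,d=dd): 
    w=np.sin(th)*E+np.cos(th)*N; t=np.cos(th)*E-np.sin(th)*N; return ax+r_*w-d*t
print("start(clear)",P(0,.035).round(4),"contact",P(0).round(4))
for a,bb in((0,.72),(.72,1.44)):
    w=np.sin(a)*E+np.cos(a)*N; t=np.cos(a)*E-np.sin(a)*N
    for th in np.linspace(a,bb,7)[1:]: v=P(th)-P(a); print(round(th-a,3),np.round([v@w,v@t],4))
E
python3 rel.py .5583 .2117 .200 5.8
```

```text
bottle (array([0.68902359, 0.37411529, 0.20201489]), np.float64(0.0037366560958685905)) [[0.67420891 0.35101521 0.214     ]] [[0.6802493  0.39160228 0.214     ]]
start(clear) [0.5583 0.2116] contact [0.5752 0.2134]
0.12 [0.0018 0.0055]
0.24 [0.003  0.0112]
0.36 [0.0035 0.017 ]
0.48 [0.0032 0.0228]
0.6 [0.0023 0.0286]
0.72 [0.0007 0.0341]
0.12 [0.0018 0.0055]
0.24 [0.003  0.0112]
0.36 [0.0035 0.017 ]
0.48 [0.0032 0.0228]
0.6 [0.0023 0.0286]
0.72 [0.0007 0.0341]
pos [0.4259 0.1536 0.2435] shift [0.0444 0.1378 0.043 ] turn [-0.0036  0.0013  0.0005] q [ 0.14  0.61 -0.94  2.04  0.68  0.83  0.48]
```

```bash
python3 -m pendant '[[[0,0,0],[0.015,0.04,0.015],0],[[0,0,0],[0.03,0.08,0.03],0],[[0,0,0],[0.04,0.12,0.043],0],[[0,0,0],[0.0445,0.138,0.043],0],[[0,0,0],[0.0445,0.138,0.06],0],[[0,0,0],[0.0445,0.138,0.09],0],[[0,0,0],[0.0445,0.138,0.11],0],[[0,0,0],[0.0445,0.138,0.1175],0],[[0,0,0],[0.0445,0.138,0.1175],0],[[0,0,0],[0.0445,0.138,0.1175],0]]'
python3 -m pendant '[[[0,0,0],[0,0.006,0],0],[[0,0,0],[0,0.012,0],0],[[0,0,0],[0,0.017,0],0],[[0,0,0],[0,0.017,0],0]]'
python3 rel.py .5752 .2134 .126 5.8
```

```text
clock: 26.05
tool_pos: [0.5586, 0.2128, 0.1274]
eef_rot: [0.67, 0.742, -0.0, -0.001]
contact_force: [-0.0, 0.5, 1.4]
opening: 0.003
clock: 26.45
tool_pos: [0.5764, 0.2148, 0.1275]
eef_rot: [0.671, 0.742, -0.0, -0.001]
contact_force: [-2.2, 0.8, 2.4]
opening: 0.006
pos [0.5764 0.2148 0.1275] shift [-0.0012 -0.0013  0.0015] turn [-0.0009 -0.0008 -0.0002] q [-0.02  0.94 -0.79  1.68  0.83  0.89  0.52]
```

```bash
python3 -m pendant '[[[0,0,0.12],[0.0018,0.0055,0],0],[[0,0,0.24],[0.003,0.0112,0],0],[[0,0,0.36],[0.0035,0.017,0],0],[[0,0,0.48],[0.0032,0.0228,0],0],[[0,0,0.6],[0.0023,0.0286,0],0],[[0,0,0.72],[0.0007,0.0341,0],0]]'
python3 -m pendant '[[[0,0,0.12],[0.0018,0.0055,0],0],[[0,0,0.24],[0.003,0.0112,0],0],[[0,0,0.36],[0.0035,0.017,0],0],[[0,0,0.48],[0.0032,0.0228,0],0],[[0,0,0.6],[0.0023,0.0286,0],0],[[0,0,0.68],[0.0013,0.0325,0],0],[[0,0,0.68],[0.0013,0.0325,0],0]]'
cat > knob.py <<'E'
from h import *
ax=np.array([.5977,.1704]); yaw=np.radians(5.8); E=np.array([np.cos(yaw),np.sin(yaw)]);N=np.array([-E[1],E[0]])
s=r.get_state(); p=np.array(s["tool_pos"])[:2]-ax; R=Ro.from_quat(s["eef_rot"]).as_matrix(); x,y=p@E,p@N
rho=np.hypot(x,y); # bar angle from pusher: pusher at -18mm behind wing
print("tool turn",np.arctan2(R[:2,0]@E,R[:2,0]@N).round(3),"bar angle est",(np.arctan2(x,y)+np.arcsin(.018/rho)).round(3),"force",np.round(s["contact_force"],1),"moment",np.round(s["moment"],2))
E
python3 knob.py
```

```text
clock: 27.05
tool_pos: [0.6082, 0.2188, 0.1268]
eef_rot: [0.89, 0.457, -0.002, -0.001]
contact_force: [-4.3, -0.1, -0.1]
opening: 0.005
clock: 27.75
tool_pos: [0.6357, 0.202, 0.1268]
eef_rot: [0.991, 0.136, -0.002, -0.001]
contact_force: [-4.2, 2.4, 0.3]
opening: 0.004
tool turn 1.399 bar angle est 1.351 force [-4.2  2.4  0.3] moment [ 0.55  0.76 -0.01]
```

```bash
python3 -m pendant '[[[0,0,0],[0,0.002,0],0],[[0,0,0],[0,0.004,0],0],[[0,0,0],[0,0.004,0],0]]'; python3 knob.py
python3 -m pendant '[[[0,0,0],[0,0.002,0],0],[[0,0,0],[0,0.003,0],0],[[0,0,0],[0,0.003,0],0]]'; python3 knob.py
python3 - <<'E'
from h import *
h=cv2.cvtColor(r.snapshot("scene")["image"],cv2.COLOR_RGB2HSV)
E
```

```text
clock: 28.05
tool_pos: [0.636, 0.2014, 0.127]
eef_rot: [0.99, 0.138, -0.002, -0.003]
contact_force: [-5.0, 7.3, -1.7]
opening: 0.003
tool turn 1.394 bar angle est 1.366 force [-5.   7.3 -1.7] moment [ 1.4   0.97 -0.15]
clock: 28.35
tool_pos: [0.636, 0.2013, 0.127]
eef_rot: [0.99, 0.139, -0.002, -0.005]
contact_force: [-6.4, 11.3, -3.0]
opening: 0.008
tool turn 1.393 bar angle est 1.368 force [-6.4 11.3 -3. ] moment [ 2.12  1.17 -0.13]
```

```bash
python3 -m pendant '[[[0,0,0],[0,0,0],0],[[0,0,0],[0,0,0],0],[[0,0,0],[0,0,0],0],[[0,0,0],[0,0,0],0]]'; python3 knob.py
python3 -m pendant '[[[0,0,0],[0,-0.012,0],0],[[0,0,-0.12],[-0.0025,-0.0173,0],0],[[0,0,-0.24],[-0.0056,-0.0222,0],0],[[0,0,-0.36],[-0.0093,-0.0267,0],0],[[0,0,-0.48],[-0.0134,-0.0308,0],0],[[0,0,-0.6],[-0.018,-0.0343,0],0],[[0,0,-0.72],[-0.023,-0.0372,0],0]]'
python3 -m pendant '[[[0,0,-0.12],[-0.0025,-0.0053,0],0],[[0,0,-0.24],[-0.0056,-0.0102,0],0],[[0,0,-0.36],[-0.0093,-0.0147,0],0],[[0,0,-0.48],[-0.0134,-0.0188,0],0],[[0,0,-0.6],[-0.018,-0.0223,0],0],[[0,0,-0.68],[-0.024,-0.027,0],0],[[0,0,-0.68],[-0.03,-0.032,0],0],[[0,0,-0.68],[-0.03,-0.032,0],0]]'
cat > chk.py <<'E'
from h import *
b=cam("scene");d=cam("side")
def ends(d,box):
    h=cv2.cvtColor(d["image"],cv2.COLOR_RGB2HSV); m=((h[...,0]<6)|(h[...,0]>174))&(h[...,1]>150)&(h[...,2]>70); k=np.zeros_like(m); k[box[0]:box[1],box[2]:box[3]]=m[box[0]:box[1],box[2]:box[3]]
    ys,xs=np.nonzero(k); P=np.c_[xs,ys].astype(float); mu=P.mean(0); u=np.linalg.svd(P-mu,full_matrices=False)[2][0]; t=(P-mu)@u; return len(xs),(mu+u*t.min()).round(1),(mu+u*t.max()).round(1)
print("knob scene",ends(b,(155,190,225,280)),"side",ends(d,(205,250,240,275)))
for nm,q in(("scene",b),("side",d)):
    h=cv2.cvtColor(q["image"],cv2.COLOR_RGB2HSV); m=(h[...,0]>125)&(h[...,0]<160)&(h[...,1]>60)&(h[...,2]>40); n,l,st,c=cv2.connectedComponentsWithStats(m.astype(np.uint8))
    print(nm,"purple",[(st[i].tolist()) for i in range(1,n) if st[i,4]>4 and 150<c[i][0]<330 and 130<c[i][1]<300])
E
python3 chk.py; python3 rel.py .5583 .2117 .127 5.8; python3 knob.py
```

```text
clock: 28.8
tool_pos: [0.636, 0.2013, 0.127]
eef_rot: [0.99, 0.139, -0.002, -0.005]
contact_force: [-4.6, 11.9, -3.0]
opening: 0.005
tool turn 1.393 bar angle est 1.368 force [-4.6 11.9 -3. ] moment [ 2.22  1.16 -0.18]
clock: 29.5
tool_pos: [0.6058, 0.2232, 0.1269]
eef_rot: [0.878, 0.479, -0.001, 0.0]
contact_force: [-2.8, -1.3, 0.5]
opening: 0.008
clock: 30.3
tool_pos: [0.5634, 0.2152, 0.1272]
eef_rot: [0.671, 0.742, -0.001, 0.0]
contact_force: [0.5, -0.1, -0.7]
opening: 0.008
knob scene (334, array([230.7, 164.7]), array([263.1, 179.8])) side (20, array([253. , 237.1]), array([258.2, 238.2]))
scene purple [[252, 161, 9, 8, 43]]
side purple [[226, 236, 14, 7, 35]]
pos [0.5642 0.2158 0.1274] shift [-0.0035 -0.0063  0.0004] turn [ 0.0001  0.0003 -0.0006] q [-0.02  0.93 -0.79  1.71  0.84  0.87  0.49]
tool turn 0.001 bar angle est -0.209 force [-0.2  0.5  0.3] moment [-0.06 -0.   -0.02]
```

The knob is back at its home pixels, (231,165)–(263,180). I'll back off to see the tray.

```bash
python3 -m pendant '[[[0,0,0],[-0.01,-0.04,-0.02],0],[[0,0,0],[-0.025,-0.08,-0.045],0],[[0,0,0],[-0.035,-0.12,-0.07],0],[[0,0,0],[-0.0486,-0.155,-0.093],0.8],[[0,0,0],[-0.0486,-0.1657,-0.093],0.8],[[0,0,0],[-0.0486,-0.1657,-0.093],0.8],[[0,0,0],[-0.0486,-0.1657,-0.093],0.8]]'
cat > tr.py <<'E'
from h import *
import sys
a=cam("wrist"); np.savez(sys.argv[1]+".npz",**a)
h=cv2.cvtColor(a["image"],cv2.COLOR_RGB2HSV); m=(h[...,0]>122)&(h[...,0]<165)&(h[...,1]>60)&(h[...,2]>30); n,l,st,c=cv2.connectedComponentsWithStats(m.astype(np.uint8))
print("purple",[(st[i].tolist()) for i in range(1,n) if st[i,4]>10])
e=np.array([.995,.1006,0]);nn=np.array([-.1006,.995,0]);M=np.array([.556,.1665,0])
for y in(-.03,0,.03):
    P=[M+(x+.036)*e+y*nn+[0,0,.02] for x in np.arange(-.08,-.035,.004)]; q=proj(a,P).round().astype(int); print(y,[int(a["image"][v,u].mean()) for u,v in q])
E
python3 tr.py w8; python3 chk.py
python3 rel.py .5583 .2117 .200 5.8
```

```text
clock: 31.1
tool_pos: [0.4053, 0.1516, 0.2202]
eef_rot: [0.671, 0.742, 0.0, -0.0]
contact_force: [0.1, 0.4, 0.6]
opening: 0.345
purple [[308, 288, 6, 6, 32]]
-0.03 [62, 62, 61, 180, 176, 80, 79, 77, 76, 78, 76, 78]
0 [49, 39, 51, 148, 126, 81, 81, 80, 80, 76, 75, 74]
0.03 [61, 64, 64, 107, 68, 80, 81, 80, 79, 78, 79, 78]
knob scene (332, array([231.1, 165. ]), array([263.1, 179.7])) side (191, array([260.8, 213.2]), array([254.9, 239.2]))
scene purple [[252, 161, 9, 8, 43]]
side purple [[263, 215, 3, 6, 12], [226, 236, 14, 7, 34]]
pos [0.4048 0.1516 0.2197] shift [0.0443 0.1588 0.0196] turn [-0.0015 -0.0011 -0.0004] q [ 0.11  0.63 -0.91  2.13  0.75  0.74  0.38]
```

One tube now lies in the tray (one violet cap at wrist pixel (311,291)), and both cameras put the knob at its home pixels. Now the second turn.

```bash
python3 -m pendant '[[[0,0,0],[0.015,0.045,0.005],0],[[0,0,0],[0.03,0.09,0.012],0],[[0,0,0],[0.04,0.13,0.02],0],[[0,0,0],[0.0443,0.159,0.02],0],[[0,0,0],[0.0443,0.159,0.04],0],[[0,0,0],[0.0443,0.159,0.065],0],[[0,0,0],[0.0443,0.159,0.085],0],[[0,0,0],[0.0443,0.159,0.0927],0],[[0,0,0],[0.0443,0.159,0.0927],0],[[0,0,0],[0.0443,0.159,0.0927],0]]'
python3 -m pendant '[[[0,0,0],[0,0.006,0],0],[[0,0,0],[0,0.012,0],0],[[0,0,0],[0,0.017,0],0],[[0,0,0],[0,0.017,0],0]]'
python3 rel.py .5752 .2134 .126 5.8
```

```text
clock: 32.25
tool_pos: [0.5578, 0.2116, 0.1279]
eef_rot: [0.67, 0.742, 0.0, -0.0]
contact_force: [-1.0, 0.3, 0.3]
opening: 0.005
clock: 32.65
tool_pos: [0.5748, 0.2129, 0.1278]
eef_rot: [0.671, 0.742, -0.0, -0.0]
contact_force: [-2.4, -1.1, 2.4]
opening: 0.005
pos [0.5748 0.2129 0.1278] shift [0.0005 0.0005 0.0018] turn [-0.001  -0.0003 -0.0005] q [-0.01  0.94 -0.8   1.68  0.84  0.89  0.51]
```

```bash
python3 -m pendant '[[[0,0,0.12],[0.0018,0.0055,0],0],[[0,0,0.24],[0.003,0.0112,0],0],[[0,0,0.36],[0.0035,0.017,0],0],[[0,0,0.48],[0.0032,0.0228,0],0],[[0,0,0.6],[0.0023,0.0286,0],0],[[0,0,0.72],[0.0007,0.0341,0],0]]'
python3 -m pendant '[[[0,0,0.12],[0.0018,0.0055,0],0],[[0,0,0.24],[0.003,0.0112,0],0],[[0,0,0.36],[0.0035,0.017,0],0],[[0,0,0.48],[0.0032,0.0228,0],0],[[0,0,0.6],[0.0023,0.0286,0],0],[[0,0,0.68],[0.0013,0.0325,0],0],[[0,0,0.68],[0.0013,0.0345,0],0],[[0,0,0.68],[0.0013,0.0365,0],0],[[0,0,0.68],[0.0013,0.0395,0],0],[[0,0,0.68],[0.0013,0.0395,0],0]]'
python3 knob.py
python3 -m pendant '[[[0,0,0],[0,0,0],0],[[0,0,0],[0,0.001,0],0],[[0,0,0],[0,0.001,0],0],[[0,0,0],[0,0.001,0],0],[[0,0,0],[0,0.001,0],0],[[0,0,0],[0,0.001,0],0],[[0,0,0],[0,0.001,0],0]]'; python3 knob.py
```

```text
clock: 33.25
tool_pos: [0.6068, 0.2176, 0.1274]
eef_rot: [0.89, 0.457, -0.002, -0.001]
contact_force: [-3.4, 0.4, 0.3]
opening: 0.011
clock: 34.25
tool_pos: [0.6359, 0.2012, 0.127]
eef_rot: [0.99, 0.139, -0.004, -0.004]
contact_force: [-9.4, 7.3, 1.5]
opening: 0.0
tool turn 1.394 bar angle est 1.368 force [-9.4  7.3  1.5] moment [ 1.55  1.95 -0.17]
clock: 34.95
tool_pos: [0.6359, 0.2012, 0.127]
eef_rot: [0.99, 0.139, -0.004, -0.005]
contact_force: [-10.3, 9.3, 0.8]
opening: 0.004
tool turn 1.393 bar angle est 1.368 force [-10.3   9.3   0.8] moment [ 1.81  2.   -0.18]
```

The same stop (estimate 1.368, as in the first turn) was reached and held over 0.7 s. Next I return along the arc and back off.

```bash
python3 -m pendant '[[[0,0,0],[0,-0.012,0],0],[[0,0,-0.12],[-0.0025,-0.0173,0],0],[[0,0,-0.24],[-0.0056,-0.0222,0],0],[[0,0,-0.36],[-0.0093,-0.0267,0],0],[[0,0,-0.48],[-0.0134,-0.0308,0],0],[[0,0,-0.6],[-0.018,-0.0343,0],0],[[0,0,-0.72],[-0.023,-0.0372,0],0]]'
python3 -m pendant '[[[0,0,-0.12],[-0.0025,-0.0053,0],0],[[0,0,-0.24],[-0.0056,-0.0102,0],0],[[0,0,-0.36],[-0.0093,-0.0147,0],0],[[0,0,-0.48],[-0.0134,-0.0188,0],0],[[0,0,-0.6],[-0.018,-0.0223,0],0],[[0,0,-0.68],[-0.024,-0.027,0],0],[[0,0,-0.68],[-0.03,-0.032,0],0],[[0,0,-0.68],[-0.03,-0.032,0],0]]'
python3 -m pendant '[[[0,0,0],[-0.01,-0.04,-0.02],0],[[0,0,0],[-0.025,-0.08,-0.045],0],[[0,0,0],[-0.035,-0.12,-0.07],0],[[0,0,0],[-0.0486,-0.155,-0.093],0.8],[[0,0,0],[-0.0486,-0.1657,-0.093],0.8],[[0,0,0],[-0.0486,-0.1657,-0.093],0.8],[[0,0,0],[-0.0486,-0.1657,-0.093],0.8],[[0,0,0],[-0.0486,-0.1657,-0.093],0.8],[[0,0,0],[-0.0486,-0.1657,-0.093],0.8]]'
python3 tr.py w9; python3 chk.py
python3 - <<'E'
from h import *
a=dict(np.load("w9.npz"));b=cam("scene")
A=cv2.resize(a["image"][120:360,150:430],None,fx=1.6,fy=1.6,interpolation=2); B=cv2.resize(b["image"][130:260,140:340],None,fx=1.7,fy=1.7,interpolation=2)
C=np.zeros((384,448+340,3),np.uint8); C[:,:448]=A; C[:B.shape[0],448:]=B; cv2.imwrite("pics/fin.png",C[:,:,::-1])
E
```

```text
clock: 35.65
tool_pos: [0.6078, 0.2242, 0.1273]
eef_rot: [0.878, 0.479, -0.001, -0.001]
contact_force: [-3.2, -0.5, 0.6]
opening: 0.002
clock: 36.45
tool_pos: [0.5655, 0.2155, 0.1275]
eef_rot: [0.671, 0.742, -0.001, -0.0]
contact_force: [-0.1, 1.0, 1.1]
opening: 0.006
clock: 37.35
tool_pos: [0.407, 0.1516, 0.2201]
eef_rot: [0.671, 0.742, -0.0, -0.001]
contact_force: [-0.2, 0.8, -0.1]
opening: 0.523
purple [[307, 287, 20, 23, 429]]
-0.03 [60, 62, 90, 176, 175, 110, 131, 161, 178, 180, 151, 78]
0 [39, 41, 48, 145, 126, 116, 126, 130, 134, 133, 110, 77]
0.03 [58, 62, 60, 86, 70, 61, 67, 79, 74, 68, 67, 76]
knob scene (331, array([231.1, 165. ]), array([263.1, 179.8])) side (189, array([260.8, 213.2]), array([254.9, 239.2]))
scene purple [[252, 165, 5, 4, 12], [219, 204, 8, 8, 40]]
side purple [[263, 215, 2, 6, 11], [233, 238, 7, 5, 20]]
```

View pics/fin.png

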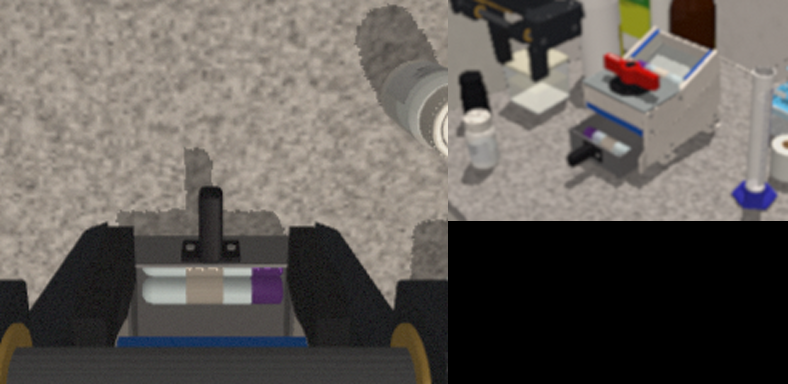

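The final picture shows two tubes side by side in the tray, with violet caps near (268,270) and (268,290). The tray is home, the knob is back in its home position, and the jar stands upright at (480,135). The bystanders in view are where they were, and the gripper is clear. I'm handing in.

```bash
python3 -c "
from plant import r
print(r.finish_job(), r.get_state()['clock'])"
```

```text
the job is handed in; nothing more can be done
the job is handed in; nothing more can be done
```

The job is handed in at about 37.5 s of the 72 s allowed: exactly two tubes lie in the tray. The jar stands upright off to the left at about (0.39, 0.285), and the tray is in the bay. I turned the knob twice to its stop and let it spring back each time.

**What went wrong on the way:** The first push of the tray jammed, with about 50 N read at the wrist. The arm had tilted at its inner reach limit while carrying the tray and, as far as I could tell, that pitched the tray in the grip so its rim caught the hood. I let go so the tray lay flat, took hold again more softly, and it then slid in.

**Last checks:**
- **Tray:** its front rim measured -83.6 mm against -83.5 mm expected when home. A 13 N push on the handle moved it only 0.3 mm. I checked this before the knob turns and saw no change in the last picture.
- **Tray, one disagreement:** the handle tip read about 6 mm short. I put that down to seeing its lower front edge rather than the top, and did not check it separately.
- **Knob:** it returned to its home position in both cameras after each turn. My angle estimate at the stop was 1.37 both times against the nominal 1.40. I took it as the stop because the knob stopped moving while the force rose to about 12 N.
- **Tubes and surroundings:** there was one tube in the tray after the first turn and two after the second. The bystanders in view looked unmoved, judged by eye only.

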